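# Hold the dust cover over the watch movement

### The arm

A 6-joint arm with a two-finger parallel gripper is mounted at the origin on the work surface. World frame = base frame: x ahead of the robot, y to its left, z up, the work surface at z = 0. Lengths are in mm, angles in rad, forces in N, time in s.
With the tool pointing down it reaches from about 275 to 750 mm from the base axis. Payload 10.2 kg.
Tool frame: the origin (TCP) lies midway between the tips of the shut fingers; the grasp point (between the pads) lies 19 mm behind it (arm.pinch_z is the distance from the TCP to the grasp point, in mm); z points along the fingers, y is the line along which they close (so a half turn about z gives the same grasp; the last joint's range is limited). The gripper opens to 88 mm and grips with 3 to 60 N. Pads are 18 mm wide; open, the fingers measure 123 mm over their backs; the gripper's body (75 mm by 187 mm) begins 45 mm behind the grasp point.
Start: joints at [0.919, 0.313, 1.498, -0, 1.331, -0.223], TCP at [218.297, 477.47, 238.72] pointing down, gripper open.
Joint ranges: [-2.94, 2.94], [-0.97, 2.17], [0.19, 2.56], [-1.23, 4.37], [0.02, 3.11], [-2.88, 2.88]. Speed limits (rad/s): [2.39, 2.39, 3.01, 3.14, 3.14, 3.14].

### API

Orientations are given as a unit quaternion [w, x, y, z].
In Python, from bench import arm gives the robot as it stands.
- The arm moves only by the tool servo_tool, never from a script. Its argument "moves" is text: rows parted by semicolons, each of 4 numbers parted by spaces: the shift along the tool's x, y, z in m, then the turn about the tool's z in rad. A call has exactly 10 rows; each row is the pose to reach, as a shift and turn from the pose commanded when the call began, along the tool's axes at that moment; what a row does not reach only later rows make up. A row lasts 1/10 s, in which the tool goes at most 50 mm and 8.59 degrees, less where a joint would pass 70% of its speed; a pose out of reach is approached as far as the arm can. A call with a gripper value outside its range is refused whole. "fingers" is the opening, from 0 (shut) to 1 (fully open), set as the call begins (left out, the last holds). The fingers move at their own pace and stop on an object; "squeeze" is the grip in N (left out, the last holds). Time passes only in rows, so rows that repeat a pose let the fingers close, or fill a call up. It gives the time, the measured TCP pose, the force, the opening and the grip force at its end, in the units of the state.
- arm.state(): the state, without advancing time (a new reading comes with each control period).
- arm.snapshot(name): name is "side" or "top" or "wrist"; returns (picture, depth): 400x640x3 uint8, red, green, blue; 400x640 float32, mm along the optical axis (not along the pixel's ray), 0 where there is no reading.
- arm.camera_info(name): a dict with "vfov" (degrees; the focal length in pixels is half the picture's height over the tangent of half this angle, whatever the lens; pixels are square), "cx", "cy" (the principal point, pixels), "D" ([k1, k2, p1, p2, k3] as OpenCV has them; the pictures are not rectified), "R" (3x3) and "t" (3): a world point X has camera coordinates R X + t; the wrist camera has in their place "mount" (4x4, takes a point from camera to tool coordinates, whose origin is the TCP and whose axes are the flange's). Camera axes: x right, y down, z forward; pixel columns grow to the right and rows downward; lengths in mm; the calibration is good to about 2 mm. A picture is of the moment at which its call begins: read the wrist's pose just before it. camera_info takes no time and is no camera call.
- arm.hand_in(): hands the job in; it is judged then, once.
The state is a dict: "time": time; "q": joint angles; "joint_vel": joint speeds; "tau": joint torques, N m; "tcp_pos": TCP position; "ee_rot": TCP orientation; "ft_force": force on the tool from outside, world axes, zero at the start; "moment": the same for the moment, N m; "finger_gap": opening from 0.0 (shut) to 1.0 (fully open); "grasp_force": force on a finger pad.
Only numpy, scipy, OpenCV 4.12 (cv2) and the standard library are available. Lean on these libraries where they do the work, as an engineer would, in place of code of your own. Each camera call takes 0.05 s, during which the arm holds its last target. There are 200 camera calls.

### The job

Turn the blue dust cover over and stand it mouth-down on the bench, letting go of it. Then pick it up, carry it over the top of the tool rack to the watch movement, and finish holding it there, still and level with its mouth down: centred above the movement with the rim about 1 cm above the top of the movement, as an airy dust shade while the freshly oiled hands settle. The cover must never touch the movement or its holder, the rack must not be bumped, the other things on the bench stay where they are, and the program ends with the gripper still holding the cover in the air.

Things in the scene. Friction and masses are not known exactly. Their poses are not given: they have to be found in the camera images.
- cover: Blue plastic dust cover: a straight-sided round cup, outer diameter 58 mm, height 58, wall 3, no handle, 50 to 100 g. Origin: centre of the outside of its closed end; z axis points out of the mouth. Starts mouth-up on the bench, left or right of the rack (varies). Mouth-down, z points down and the origin is 58 mm above the bench. On its side it can roll.
- cover_center (a point): The middle of the cover, on its axis, 29 mm from either end; axes as the cover's.
- cover_rim (a point): Centre of the cover's mouth, in the plane of the rim, 58 mm along z from the cover's origin; axes as the cover's.
- holder: The movement holder, fixed to the bench on the other side of the rack from the cover: an aluminium disc 80 mm in diameter and 10 mm thick, on it the brass watch movement, 40 mm in diameter, with a white dial and dark hands. Origin at the centre of its underside; z up.
- movement_top (a point): The very top of the movement (the end of the hands' pin), on the vertical axis of the movement, 36 mm above the bench; z up.
- rack: The tool rack, fixed to the bench between the cover and the holder: a dark wooden block 300 mm long (its x axis, roughly away from the robot), 50 mm wide (y) and 55 mm high with a row of eight upright screwdrivers along its middle; their handles end 115 mm above the bench. Origin at the centre of its underside.
- oil_bottle: Small amber oil bottle, 32 mm in diameter, 60 mm high, standing; origin at the centre of its underside. Leave alone.
- loupe: Black eye loupe, 34 mm in diameter, 28 mm high, standing; origin at the centre of its underside. Leave alone.
- tray: Brass-edged tray with a red lining, 200 x 150 mm, 14 mm high, fixed to the bench; origin at the centre of its underside.
- pocket_watch: Steel pocket watch, 46 mm in diameter, 12 mm thick, lying in the tray; origin at the centre of its underside. Leave alone.
- gear: Brass gear, a ring 32 mm in diameter, 6 mm thick, lying in the tray; origin at the centre of its underside. Leave alone.
- screwdriver: Screwdriver 140 mm long with a red handle, lying on the bench along its x axis; origin midway, at its underside. Leave alone.
- blower: Red rubber air blower, 52 mm in diameter, 70 mm high with a pointed top, standing; origin at the centre of its underside. Leave alone.
Not all that is in view belongs to the job. Of the things that look like the cover, the middle-sized one is meant.

How it is judged (in metres and radians):
On the way, in this order (a step that is already met when the one before it is completed fails the run):
1. the cover stands mouth-down on the bench, let go (angle between cover's own z axis and vertical above 3.04 rad and height (world z) of cover between 0.054 and 0.062 m and linear speed of cover below 0.02 m/s and contact force between cover and the fingers below 0.05 N), for 0.2 s.
2. the cover is carried over the top of the tool rack (y of cover_center in the frame of rack between -0.03 and 0.03 m and x of cover_center in the frame of rack between -0.18 and 0.18 m and height (world z) of cover_center above 0.09 m).
At the end, for the whole second after the job is handed in: The gripper holds the cover still (under 20 mm/s), mouth-down and level within 8 degrees, its rim 4 to 18 mm above the top of the movement and centred on it within 6 mm, gripped by the fingers and touching neither the holder nor the rack (angle between cover's own z axis and vertical above 3 rad and horizontal distance between cover_rim and movement_top below 0.006 m and z of cover_rim in the frame of movement_top between 0.004 and 0.018 m and linear speed of cover below 0.02 m/s and contact force between cover and the fingers above 0.5 N and contact force between cover and holder below 0.05 N and contact force between cover and rack below 0.05 N); the arm keeps its last pose, push and grip.
It fails at once if the cover touches the movement or its holder (contact force between cover and holder above 0.3 N).
It fails at once if the robot bumps the movement or its holder (contact force between any of the arm, the fingers and holder above 1 N).
It fails at once if the rack is bumped by the cover or the robot (contact force between any of cover, the arm, the fingers and rack above 1 N).
It fails at once if a bystander (oil bottle, loupe, pocket watch, gear, screwdriver or blower) is moved over 20 mm (distance of any of oil_bottle, loupe, pocket_watch, gear, screwdriver, blower from where it was at the start of the episode above 0.02 m).
It also fails if it takes over 72 s, if anything falls off the work surface, if the arm or the gripper's body presses on something with over 40 N, if the wrist force passes 120 N, or if a joint passes its speed limit or range.

## Working session

There is one attempt and no reset: what is moved stays moved. The work goes in short steps, Python scripts to look and compute and a tool call to move; the robot and the scene stay as the last step left them, time stands still between calls to the robot, and variables do not carry over. Pictures are saved under pics/ and viewed, at most 10 in all, crops included, and the job is handed in when it is done.

Besides the shell and the picture viewer there is one more tool, called after "Call:" as name(argument=value, ...), one argument or row to a line, values as JSON. servo_tool: Moves the arm, as the interface text tells. Its arguments: {"type":"object","properties":{"moves":{"type":"string"},"fingers":{"type":"number"},"squeeze":{"type":"number"}},"required":["moves"]}

```bash
mkdir -p pics; ls
cat > h.py <<'E'
import numpy as np, cv2
from bench import arm
from scipy.spatial.transform import Rotation as Ro
def K(i,h=400):
    f=h/2/np.tan(np.radians(i["vfov"])/2); return np.array([[f,0,i["cx"]],[0,f,i["cy"]],[0,0,1]])
def ext(name,i,s):
    if name!="wrist": return np.array(i["R"]),np.array(i["t"])
    M=np.array(i["mount"]); q=s["ee_rot"]; Rw=Ro.from_quat([q[1],q[2],q[3],q[0]]).as_matrix()
    R=Rw@M[:3,:3]; t=Rw@M[:3,3]+np.array(s["tcp_pos"]); return R.T,-R.T@t
def cloud(name,depth,i,s):
    k=K(i); R,t=ext(name,i,s)
    v,u=np.mgrid[:400,:640]; p=np.stack([u,v],-1).reshape(-1,1,2).astype(np.float64)
    n=cv2.undistortPoints(p,k,np.array(i["D"])).reshape(400,640,2)
    c=np.dstack([n*depth[...,None],depth]); return (c-t)@R
def snap(name,save=None):
    s=arm.state(); p,d=arm.snapshot(name); i=arm.camera_info(name)
    if save: cv2.imwrite("pics/"+save,p[...,::-1])
    return p,d,cloud(name,d,i,s),s
E
python3 - <<'E'
from h import *
for n in("top","side"):
    p,d,c,s=snap(n,n+"1.png"); np.savez(n+"1.npz",p=p,d=d,c=c)
    print(arm.camera_info(n))
print(arm.camera_info("wrist"),s)
E
```

```text
pics
{'vfov': 45.917764281725646, 'cx': 316.6847427762924, 'cy': 192.50485814482624, 'D': array([-0.05754274,  0.        ,  0.        ,  0.        ,  0.        ]), 'R': array([[ 0.00446069, -0.99998087, -0.00428618],
       [-0.97464866, -0.00338878, -0.22371523],
       [ 0.22369642,  0.00517544, -0.97464513]]), 't': array([-5.82087360e-01,  5.38703430e+02,  1.47279765e+03])}
{'vfov': 57.246118262110095, 'cx': 325.3149132999815, 'cy': 197.4710616528858, 'D': array([0.02320621, 0.        , 0.        , 0.        , 0.        ]), 'R': array([[-0.86311098, -0.50500786, -0.00254894],
       [-0.3939144 ,  0.67638198, -0.62236553],
       [ 0.31602354, -0.53616646, -0.78272258]]), 't': array([439.68589451, 264.9067957 , 876.6760809 ])}
{'vfov': 60.318732621191224, 'cx': 324.9768838313975, 'cy': 205.1826845126004, 'D': array([-0.02433648,  0.        ,  0.        ,  0.        ,  0.        ]), 'mount': array([[-5.90971673e-04, -9.66216927e-01, -2.57729512e-01,
         6.58087945e+01],
       [ 9.99999797e-01, -5.10067298e-04, -3.80770891e-04,
        -4.60048049e-02],
       [ 2.36447884e-04, -2.57729685e-01,  9.66217032e-01,
        -1.44995477e+02],
       [ 0.00000000e+00,  0.00000000e+00,  0.00000000e+00,
         1.00000000e+00]])} {'time': 0.05, 'q': array([ 9.18573877e-01,  3.13434239e-01,  1.49840062e+00, -1.30016137e-05,
        1.33102458e+00, -2.23390301e-01]), 'joint_vel': array([-0.00130956, -0.0008968 ,  0.00052521,  0.00281896,  0.00087587,
        0.00029286]), 'tau': array([ 2.93029087e-03, -4.03262579e+01, -2.52973366e+01,  6.96663349e-02,
        3.40969290e-02, -2.86297893e-05]), 'tcp_pos': array([218.15889799, 477.2613784 , 238.18286629]), 'ee_rot': array([-2.62810708e-04,  2.12775355e-01,  9.77100940e-01, -5.76329991e-04]), 'ft_force': array([-0.1887521 , -0.1580075 ,  0.43653793]), 'moment': array([0.01635182, 0.00802969, 0.05794385]), 'grasp_force': 0.0, 'finger_gap': 0.9982050344621713}
```

View pics/top1.png

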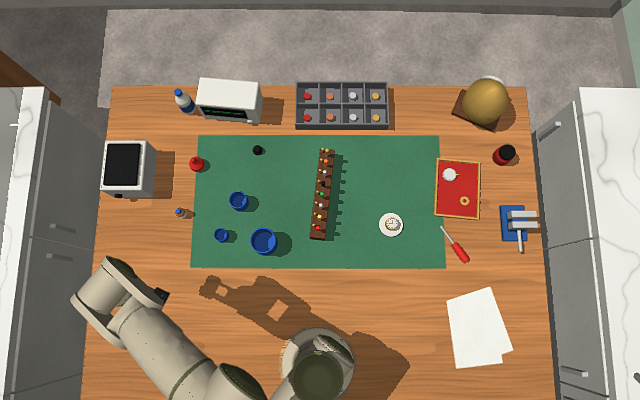

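View pics/side1.png

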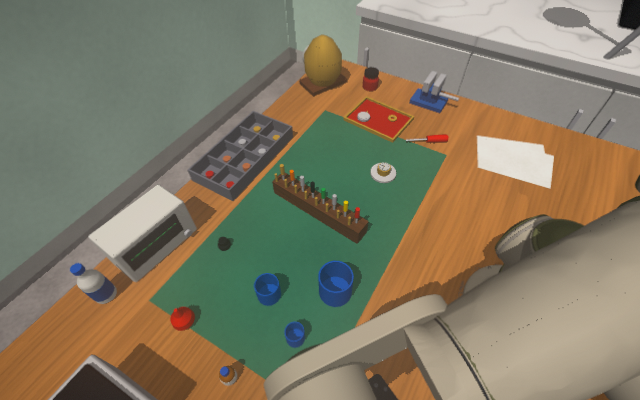

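Top view: three blue cups. The middle-sized one is at (239,200), the large one at (264,240) and the small one at (221,235). The holder is at (391,224) and the rack runs from (325,150) to (318,240). The moves can't tilt the tool, so I'll have to tip the cover in two stages using contacts. First I'll measure positions.

Run:
```python
from h import *
for n in("top","side"):
    z=np.load(n+"1.npz"); p,c=z["p"],z["c"]; hsv=cv2.cvtColor(p,cv2.COLOR_RGB2HSV)
    print(n)
    m=cv2.inRange(hsv,(105,120,50),(125,255,255)); k,l,st,ce=cv2.connectedComponentsWithStats(m)
    for j in range(1,k):
        if st[j,4]<80: continue
        P=c[l==j]; P=P[P[:,2]>-5]
        if len(P)<50: continue
        top=P[P[:,2]>P[:,2].max()-5]
        (cx,cy),r=cv2.minEnclosingCircle(top[:,:2].astype(np.float32)); print(ce[j].round(),"zmax",P[:,2].max().round(1),"circ",round(cx),round(cy),round(r,1),len(top))
    # white/holder disc: points height 6..14 and z 20..40 near
    X=c.reshape(-1,3)
    near=X[(abs(X[:,1]+150)<150)&(abs(X[:,0]-400)<150)]
    for lo,hi in((6,14),(20,34),(40,60),(85,125)):
        q=near[(near[:,2]>lo)&(near[:,2]<hi)]
        print(lo,hi,len(q),q.min(0).round(),q.max(0).round(),q.mean(0).round())
z=np.load("top1.npz"); c=z["c"]
for u,v in((391,224),(381,224),(401,224),(391,213),(391,235),(197,164),(258,150),(181,212),(325,150),(318,238),(265,240),(280,200)): print(u,v,c[v,u].round(0))
```

```text
top
[238. 201.] zmax 1556.0 circ 196 -6 0.0 2
[509. 222.] zmax 77.6 circ 448 -645 19.3 8
[221. 235.] zmax 51.9 circ 403 315 20.3 6
[263. 241.] zmax 1556.0 circ 196 -6 0.0 1
6 14 1119 [ 251. -300.    6.] [550.  -0.  14.] [ 408. -169.    8.]
20 34 62 [ 391. -262.   20.] [476.  -3.  34.] [ 438. -220.   30.]
40 60 376 [ 391. -253.   40.] [550.  -0.  60.] [473. -25.  55.]
85 125 64 [411. -19.  86.] [530.  -0. 123.] [473.  -8. 111.]
side
[427. 101.] zmax 27.6 circ 447 -640 64.9 50
[335. 283.] zmax 852.2 circ 207 513 0.0 8
[ 76. 269.] zmax 852.2 circ 207 513 0.0 2
[267. 289.] zmax 852.2 circ 207 513 0.0 2
[294. 334.] zmax 852.2 circ 207 513 0.0 4
6 14 276 [ 280. -298.    6.] [540.  -1.  14.] [ 433. -222.   11.]
20 34 73 [ 390. -260.   20.] [460.  -0.  34.] [ 433. -203.   29.]
40 60 382 [390. -38.  42.] [550.  -0.  60.] [469. -15.  56.]
85 125 139 [411. -17.  85.] [538.  -0. 119.] [486.  -7. 104.]
391 224 [ 440. -241.   37.]
381 224 [ 444. -211.   12.]
401 224 [ 444. -278.   12.]
391 213 [ 481. -246.   11.]
391 235 [ 407. -243.   16.]
197 164 [639. 403.  45.]
258 150 [694. 202.  28.]
181 212 [476. 446.  43.]
325 150 [666. -25. 114.]
318 238 [393.  -3.  42.]
265 240 [390. 171.   9.]
280 200 [526. 125.   4.]
```

```bash
cat >> h.py <<'E'
def blues(p,c,zlo=-5,zhi=130,band=5):
    hsv=cv2.cvtColor(p,cv2.COLOR_RGB2HSV); m=cv2.inRange(hsv,(105,100,40),(125,255,255))
    k,l,st,ce=cv2.connectedComponentsWithStats(m)
    for j in range(1,k):
        if st[j,4]<80: continue
        P=c[l==j]; P=P[(P[:,2]>zlo)&(P[:,2]<zhi)]
        if len(P)<50: continue
        zt=np.percentile(P[:,2],99); top=P[abs(P[:,2]-zt)<band]
        A=np.c_[2*top[:,:2],np.ones(len(top))]; s=np.linalg.lstsq(A,(top[:,:2]**2).sum(1),rcond=None)[0]
        (ex,ey),er=cv2.minEnclosingCircle(top[:,:2].astype(np.float32))
        print(ce[j].round(),"ztop",zt.round(1),"fit",s[:2].round(1),np.sqrt(s[2]+s[:2]@s[:2]).round(1),"encl",round(ex,1),round(ey,1),round(er,1),len(top),"xyz",P.min(0).round(),P.max(0).round())
E
python3 - <<'E'
from h import *
for n in("top","side"):
    z=np.load(n+"1.npz"); blues(z["p"],z["c"])
    c=z["c"]; X=c.reshape(-1,3); q=X[(abs(X[:,1]+242)<60)&(abs(X[:,0]-444)<60)&(X[:,2]>6)&(X[:,2]<16)]
    print(q.min(0),q.max(0)); q=q[np.hypot(q[:,0]-444,q[:,1]+242)<46]; print(cv2.minEnclosingCircle(q[:,:2].astype(np.float32)))
    q=X[(abs(X[:,1]+0)<60)&(abs(X[:,0]-530)<190)&(X[:,2]>50)&(X[:,2]<60)]; print("rack",cv2.minAreaRect(q[:,:2].astype(np.float32)))
M=Ro.from_quat([.212775,.9771,-.000576,-.000263]).as_matrix(); print(M.round(3)); print(M.T@np.array([270,-220,0]))
E
```

```text
[238. 201.] ztop 63.3 fit [515.2 260.2] 27.0 encl 514.7 259.3 28.5 25 xyz [486. 231.  -2.] [545. 288.  67.]
[509. 221.] ztop 74.4 fit [ 479.1 -644.6] 33.5 encl 450.8 -640.1 31.4 23 xyz [ 389. -689.    3.] [ 510. -608.   78.]
[221. 235.] ztop 49.0 fit [403.7 313.5] 19.7 encl 403.5 314.5 20.9 13 xyz [382. 293.  -2.] [426. 336.  52.]
[263. 241.] ztop 87.6 fit [380.3 171.2] 38.4 encl 380.3 170.6 40.3 52 xyz [339. 130.  -3.] [419. 211.  92.]
[ 384.34115043 -301.4977255     6.01770908] [ 502.44397715 -182.2063407    15.91724218]
((443.8074951171875, -242.46531677246094), 45.30475997924805)
rack ((540.1280517578125, -15.158370971679688), (49.84392547607422, 298.06536865234375), 83.68370819091797)
[428. 100.] ztop 71.6 fit [ 449.4 -638.7] 11.1 encl 450.2 -638.0 17.2 12 xyz [ 390. -685.    8.] [ 506. -605.   73.]
[335. 283.] ztop 84.6 fit [381.  172.6] 38.2 encl 381.5 172.7 40.7 189 xyz [341. 132.   3.] [421. 213.  86.]
[267. 289.] ztop 61.7 fit [515.9 260.7] 27.0 encl 515.9 260.2 28.8 91 xyz [487. 233.   2.] [544. 289.  63.]
[294. 334.] ztop 47.7 fit [403.7 314.7] 20.3 encl 403.4 315.3 22.0 62 xyz [382. 293.   1.] [425. 337.  49.]
[ 384.48091023 -300.8558777     6.06066842] [ 497.14089567 -188.94497622   15.71587831]
((442.9010009765625, -241.81341552734375), 40.8828010559082)
rack ((541.3909912109375, -14.395557403564453), (51.6596794128418, 300.4849853515625), 83.35604858398438)
[[-0.909  0.416 -0.001]
 [ 0.416  0.909 -0.001]
 [ 0.    -0.001 -1.   ]]
[-3.37029713e+02 -8.78121404e+01  1.80646589e-02]
```

Call:
servo_tool(
  moves="-0.037 -0.0095 0.004 0.127;-0.075 -0.019 0.009 0.254;-0.112 -0.0285 0.013 0.38;-0.149 -0.038 0.017 0.507;-0.186 -0.0475 0.022 0.634;-0.224 -0.057 0.026 0.761;-0.261 -0.0665 0.03 0.887;-0.298 -0.076 0.034 1.014;-0.3356 -0.0855 0.0387 1.141;-0.3356 -0.0855 0.0387 1.141",
  fingers=0.34,
  squeeze=3,
)

```text
time: 1.1
tcp_pos: [490.3, 257.4, 198.8]
ee_rot: [-0.0, 0.709, 0.705, -0.001]
ft_force: [0.2, -0.1, 0.1]
finger_gap: 0.338
grasp_force: 0.0
```

Run:
```python
from h import *
p,d,c,s=snap("wrist","w1.png"); print(s["tcp_pos"],s["ee_rot"],s["q"],s["time"],s["finger_gap"]); blues(p,c)
```

```text
[490.25881065 257.37756801 198.75060058] [-4.25146913e-05  7.09282110e-01  7.04924326e-01 -7.62976467e-04] [ 2.72128120e-01  4.09193234e-01  1.46871175e+00 -7.03614998e-04
  1.26506089e+00  2.78503214e-01] 1.1 0.33836535553207486
[229. 122.] ztop 43.6 fit [405.7 315.9] 20.5 encl 405.2 315.9 22.0 492 xyz [383. 295.  -0.] [427. 337.  44.]
[356. 185.] ztop 58.1 fit [517.  261.8] 27.1 encl 517.0 261.5 28.9 771 xyz [489. 218.  -1.] [556. 290.  59.]
[225. 244.] ztop 79.1 fit [382.4 174.3] 39.1 encl 394.3 202.4 25.3 106 xyz [356. 188.   0.] [420. 214.  82.]
```

View pics/w1.png

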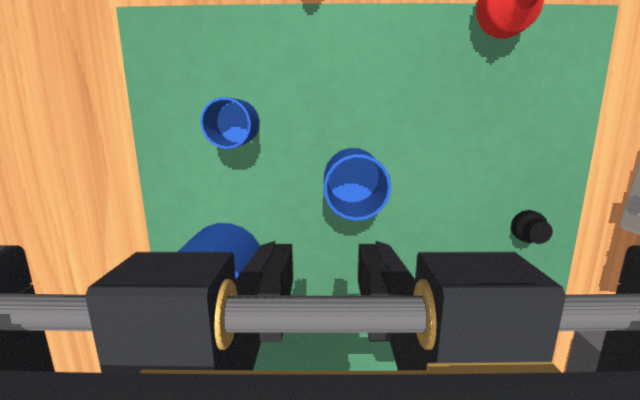

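Call:
servo_tool(
  moves="0.001 0.001 0.02 0;0.001 0.001 0.04 0;0.001 0.001 0.06 0;0.001 0.001 0.08 0;0.001 0.001 0.1 0;0.001 0.001 0.12 0;0.001 0.001 0.135 0;0.001 0.001 0.145 0;0.001 0.001 0.148 0;0.001 0.001 0.148 0",
)

```text
time: 2.15
tcp_pos: [488.7, 261.5, 52.2]
ee_rot: [-0.0, 0.706, 0.708, -0.0]
ft_force: [-0.1, 0.1, 0.8]
finger_gap: 0.341
grasp_force: 0.0
```

Call:
servo_tool(
  moves="0 0 0 0;0 0 0 0;0 0 0 0;0 0 0 0;0 0 0 0;0 0 0 0;0 0 0 0;0 0 0 0;0 0 0 0;0 0 0 0",
  fingers=0,
  squeeze=3,
)

```text
time: 3.15
tcp_pos: [489.1, 261.2, 52.2]
ee_rot: [0.0, 0.707, 0.707, 0.0]
ft_force: [0.2, 0.3, 5.3]
finger_gap: 0.057
grasp_force: 3.0
```

Call:
servo_tool(
  moves="0 0.0025 -0.003 0;0 0.0055 -0.006 0;0 0.009 -0.009 0;0 0.0125 -0.0115 0;0 0.016 -0.0135 0;0 0.0195 -0.0155 0;0 0.023 -0.0175 0;0 0.027 -0.019 0;0 0.0305 -0.0205 0;0 0.0335 -0.0215 0",
)

```text
time: 4.15
tcp_pos: [522.8, 261.2, 73.6]
ee_rot: [0.0, 0.707, 0.707, 0.0]
ft_force: [-0.6, -0.5, -1.3]
finger_gap: 0.058
grasp_force: 3.1
```

Run:
```python
from h import *
p,d,c,s=snap("side"); cv2.imwrite("pics/s2.png",cv2.resize(p[200:370,180:400,::-1],None,fx=3,fy=3)); print(s["tcp_pos"],s["ft_force"],s["finger_gap"])
```

```text
[522.7975579  261.19947083  73.61702024] [-0.63359831 -0.5161121  -1.28510359] 0.05786577786491827
```

View pics/s2.png

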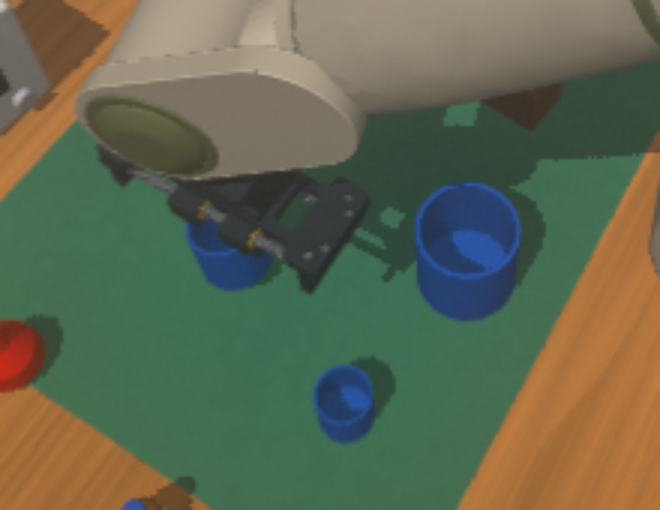

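The cover is held level, so the pinch was too deep for it to droop. I'll set it down and re-pinch only about 3 mm of the rim.

Call:
servo_tool(
  moves="0 0 0.007 0;0 0 0.014 0;0 0 0.019 0;0 0 0.0215 0;0 0 0.0215 0;0 0 0.0215 0;0 0 0.0215 0;0 0 0.0215 0;0 0 0.0215 0;0 0 0.0215 0",
)

```text
time: 5.2
tcp_pos: [522.5, 261.2, 52.1]
ee_rot: [0.0, 0.707, 0.707, 0.0]
ft_force: [0.2, 0.3, 0.2]
finger_gap: 0.06
grasp_force: 3.0
```

Call:
servo_tool(
  moves="0 0 0 0;0 0 0 0;0 0 0 0;0 0 0 0;0 0 -0.001 0;0 0 -0.002 0;0 0 -0.003 0;0 0 -0.003 0;0 0 -0.003 0;0 0 -0.003 0",
  fingers=0.15,
)

```text
time: 6.2
tcp_pos: [522.4, 261.2, 55.0]
ee_rot: [0.0, 0.707, 0.707, -0.0]
ft_force: [-0.6, -0.8, 1.0]
finger_gap: 0.149
grasp_force: 0.0
```

Call:
servo_tool(
  moves="0 0 0 0;0 0 0 0;0 0 0 0;0 0 0 0;0 0 0 0;0 0.001 -0.001 0;0 0.002 -0.002 0;0 0.004 -0.004 0;0 0.006 -0.006 0;0 0.008 -0.008 0",
  fingers=0,
  squeeze=3,
)

```text
time: 7.2
tcp_pos: [530.7, 261.2, 63.3]
ee_rot: [0.0, 0.707, 0.707, 0.0]
ft_force: [-0.1, 0.6, -0.5]
finger_gap: 0.053
grasp_force: 3.2
```

Run:
```python
from h import *
p,d,c,s=snap("side"); cv2.imwrite("pics/s3.png",cv2.resize(p[200:370,180:400,::-1],None,fx=3,fy=3)); print(s["tcp_pos"],s["ft_force"],s["finger_gap"])
blues(p,c)
X=c[255:300,220:290].reshape(-1,3); 
hsv=cv2.cvtColor(p,cv2.COLOR_RGB2HSV)[255:300,220:290].reshape(-1,3); m=(hsv[:,0]>105)&(hsv[:,0]<125)&(hsv[:,1]>120); print(X[m].min(0),X[m].max(0))
```

```text
[530.72240837 261.20047152  63.25826801] [-0.07524862  0.6162702  -0.49851393] 0.053126484939502366
[417.  97.] ztop 54.1 fit [ 472.9 -628.4] 5.9 encl 475.7 -626.0 4.6 3 xyz [ 462. -688.    9.] [ 507. -608.   56.]
[335. 283.] ztop 85.0 fit [381.  172.5] 38.3 encl 381.3 172.4 40.6 187 xyz [341. 113.  -0.] [445. 213.  87.]
[254. 287.] ztop 67.2 fit [552.1 266.9] 20.3 encl 545.3 280.5 15.7 27 xyz [520. 248.  -0.] [599. 289.  69.]
[294. 334.] ztop 46.4 fit [403.7 314.8] 20.3 encl 403.2 315.0 21.8 72 xyz [382. 294.   2.] [424. 337.  48.]
[206.79804395 252.47774616  -0.26555597] [598.62536422 512.9109638  852.18375911]
```

View pics/s3.png

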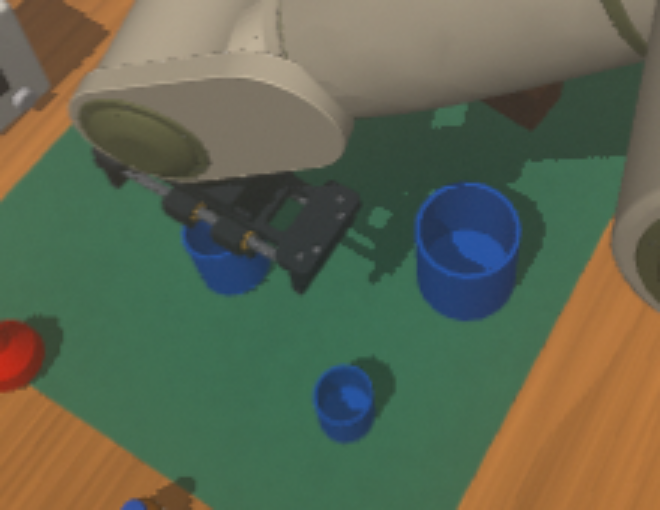

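The pinch is stiff even when shallow, so I'll use it differently. The cover goes back down, then I press the pinched wall down and push it toward −x so it tips about its bottom edge.

Call:
servo_tool(
  moves="0 0 0.004 0;0 0 0.008 0;0 0 0.0088 0;0 -0.005 0.0093 0;0 -0.0097 0.01 0;0 -0.0145 0.011 0;0 -0.0192 0.0122 0;0 -0.0238 0.014 0;0 -0.0282 0.0161 0;0 -0.0282 0.0161 0",
  squeeze=8,
)

```text
time: 8.25
tcp_pos: [501.8, 261.4, 47.2]
ee_rot: [-0.0, 0.707, 0.708, 0.0]
ft_force: [-3.2, -1.2, 8.2]
finger_gap: 0.052
grasp_force: 11.5
```

Run:
```python
from h import *
p,d,c,s=snap("side"); cv2.imwrite("pics/s4.png",cv2.resize(p[200:370,180:400,::-1],None,fx=3,fy=3)); print(s["tcp_pos"],s["ft_force"],s["finger_gap"])
```

```text
[501.78747788 261.42262198  47.24083613] [-3.23656432 -1.24770331  8.20280242] 0.05161712289010323
```

View pics/s4.png

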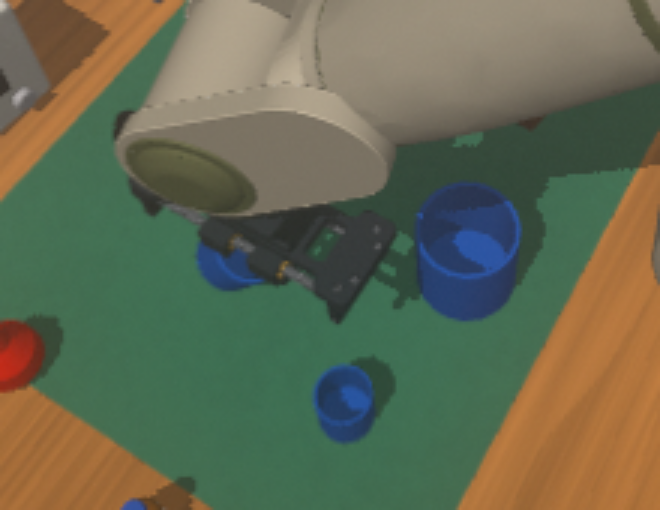

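```bash
cat >> h.py <<'E'
def prof(name="side",lo=(440,225),hi=(620,300)):
    p,d,c,s=snap(name); hsv=cv2.cvtColor(p,cv2.COLOR_RGB2HSV)
    m=(hsv[...,0]>105)&(hsv[...,0]<125)&(hsv[...,1]>120)&(c[...,2]>-8)&(c[...,2]<120)&(c[...,0]>lo[0])&(c[...,0]<hi[0])&(c[...,1]>lo[1])&(c[...,1]<hi[1])
    P=c[m]; print(len(P),P.min(0).round(),P.max(0).round())
    for z in range(-5,95,10):
        q=P[(P[:,2]>z)&(P[:,2]<=z+10)]
        if len(q): print(z,len(q),"x",np.percentile(q[:,0],[2,98]).round(),"y",np.percentile(q[:,1],[2,98]).round())
    return P
E
python3 -c "
from h import *
prof('side'); prof('wrist')"
```

```text
192 [504. 254.   4.] [572. 292. 118.]
-5 1 x [531. 531.] y [261. 261.]
5 27 x [529. 548.] y [256. 270.]
15 35 x [533. 556.] y [255. 287.]
25 28 x [519. 571.] y [271. 288.]
35 23 x [528. 567.] y [272. 288.]
45 30 x [504. 559.] y [276. 288.]
55 30 x [507. 548.] y [279. 288.]
65 17 x [521. 543.] y [280. 287.]
7285 [500. 247.   2.] [576. 296. 120.]
-5 171 x [528. 533.] y [250. 269.]
5 1264 x [523. 549.] y [251. 270.]
15 641 x [517. 566.] y [254. 289.]
25 730 x [513. 575.] y [264. 290.]
35 889 x [508. 572.] y [264. 290.]
45 1532 x [500. 564.] y [250. 290.]
55 1247 x [504. 557.] y [267. 290.]
65 789 x [528. 550.] y [274. 289.]
75 4 x [541. 544.] y [278. 280.]
```

The wrist cloud shows the cover tilted 30° about its bottom edge at x≈530, so this works. I'll continue to 60°.

Call:
servo_tool(
  moves="0 -0.003 0.0017 0;0 -0.006 0.0037 0;0 -0.0085 0.0056 0;0 -0.011 0.0078 0;0 -0.0135 0.0102 0;0 -0.0155 0.0125 0;0 -0.018 0.0155 0;0 -0.02 0.0182 0;0 -0.021 0.02 0;0 -0.0215 0.021 0",
)

```text
time: 9.4
tcp_pos: [480.7, 261.1, 25.7]
ee_rot: [0.0, 0.707, 0.707, -0.0]
ft_force: [-0.7, 0.4, 1.0]
finger_gap: 0.003
grasp_force: 1.0
```

```bash
python3 -c "
from h import *
prof('wrist'); s=arm.state(); print(s['tcp_pos'],s['ft_force'],s['finger_gap'])"
```

```text
9338 [480. 234.  -1.] [574. 296. 112.]
-5 4 x [569. 574.] y [267. 273.]
5 18 x [498. 501.] y [262. 266.]
15 540 x [480. 533.] y [253. 289.]
25 735 x [481. 544.] y [271. 290.]
35 1604 x [486. 548.] y [283. 290.]
45 4035 x [491. 552.] y [263. 290.]
55 2345 x [494. 545.] y [263. 288.]
65 8 x [488. 488.] y [250. 254.]
85 3 x [512. 512.] y [294. 295.]
[480.66847429 261.13522732  25.68965718] [-0.30342317  0.77817145  0.4551302 ] 0.00519855689653664
```

```bash
python3 -c "
from h import *
p,d,c,s=snap('wrist','w5.png')
p,d,c,s=snap('side'); a=cv2.imread('pics/w5.png')
cv2.imwrite('pics/w5.png',np.vstack([a[:300,:640],cv2.resize(p[200:340,180:400,::-1],(640,300))]))"
```

```text
(no output)
```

View pics/w5.png

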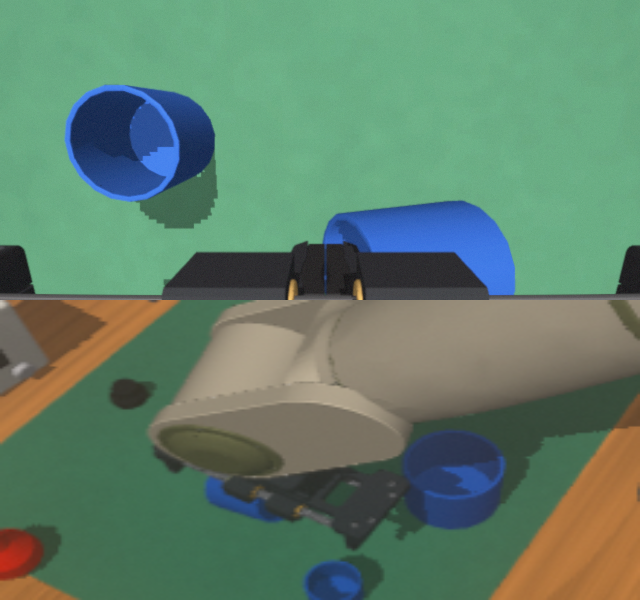

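The cover is on its side with its mouth toward −x. I'll back out, rise, turn the gripper 90° and measure.

Call:
servo_tool(
  moves="0 -0.01 0 0;0 -0.02 0 0;0 -0.025 -0.02 0;0 -0.025 -0.05 -0.14;0 -0.025 -0.08 -0.28;0 -0.025 -0.11 -0.42;0 -0.025 -0.14 -0.56;0 -0.025 -0.17 -0.7;0 -0.025 -0.17 -0.84;0 -0.025 -0.17 -0.98",
)

```text
time: 10.55
tcp_pos: [455.2, 261.3, 196.7]
ee_rot: [0.001, 0.288, 0.958, 0.0]
ft_force: [0.0, -1.1, -1.1]
finger_gap: 0.004
grasp_force: 0.0
```

Call:
servo_tool(
  moves="0 0 0 -0.14;0 0 0 -0.28;0 0 0 -0.42;0 0 0 -0.56;0 0 0 -0.591;0 0 0 -0.591;0 0 0 -0.591;0 0 0 -0.591;0 0 0 -0.591;0 0 0 -0.591",
  fingers=1,
)

```text
time: 11.55
tcp_pos: [455.7, 261.1, 195.9]
ee_rot: [-0.0, -0.0, 1.0, -0.0]
ft_force: [0.4, -0.1, 0.1]
finger_gap: 0.885
grasp_force: 0.0
```

Run:
```python
from h import *
P=prof('wrist',(420,200),(640,330)); s=arm.state(); print(s['tcp_pos'],s['ee_rot'],s['q'],s['finger_gap'])
t=P[P[:,2]>50]; print("topline",len(t),np.percentile(t[:,0],[1,99]),cv2.fitLine(t[:,:2].astype(np.float32),cv2.DIST_L2,0,.01,.01).ravel())
t=P[P[:,2]>15]; print(cv2.minAreaRect(t[:,:2].astype(np.float32)))
P=prof('top',(420,200),(640,330)); print(cv2.minAreaRect(P[P[:,2]>10][:,:2].astype(np.float32)))
P=prof('side',(420,200),(640,330)); print(cv2.minAreaRect(P[P[:,2]>10][:,:2].astype(np.float32)))
p,d,c,s=snap('wrist','w6.png')
```

```text
4471 [420. 226.  -1.] [531. 329.  58.]
-5 431 x [420. 488.] y [242. 324.]
5 257 x [421. 486.] y [232. 326.]
15 87 x [421. 481.] y [228. 326.]
25 104 x [420. 526.] y [226. 328.]
35 567 x [421. 529.] y [227. 327.]
45 1875 x [474. 529.] y [232. 276.]
55 1150 x [474. 529.] y [244. 264.]
[455.73872222 261.13518224 195.90452628] [-1.22525392e-05 -4.75857909e-04  9.99999887e-01  3.43434619e-07] [ 2.97053052e-01  3.50434265e-01  1.56151849e+00  8.29653401e-06
  1.22966313e+00 -1.27469777e+00] 0.9373198947819088
topline 2415 [473.77460754 530.16315685] [9.9991196e-01 1.3270093e-02 5.0133304e+02 2.5407350e+02]
((470.19580078125, 268.01129150390625), (73.07073211669922, 140.4130096435547), 66.50694274902344)
2 [512. 250.  62.] [513. 253.  64.]
55 2 x [512. 513.] y [250. 253.]
((512.5274658203125, 251.58251953125), (3.6714987754821777, 0.0), -97.27750396728516)
454 [420. 227.   2.] [528. 326.  61.]
-5 26 x [421. 487.] y [243. 317.]
5 83 x [421. 488.] y [233. 320.]
15 26 x [421. 493.] y [228. 317.]
25 43 x [420. 525.] y [227. 323.]
35 51 x [420. 514.] y [276. 325.]
45 114 x [423. 499.] y [230. 318.]
55 111 x [473. 496.] y [239. 266.]
((460.52838134765625, 271.0279541015625), (71.0494384765625, 116.30775451660156), 67.6229019165039)
```

View pics/w6.png

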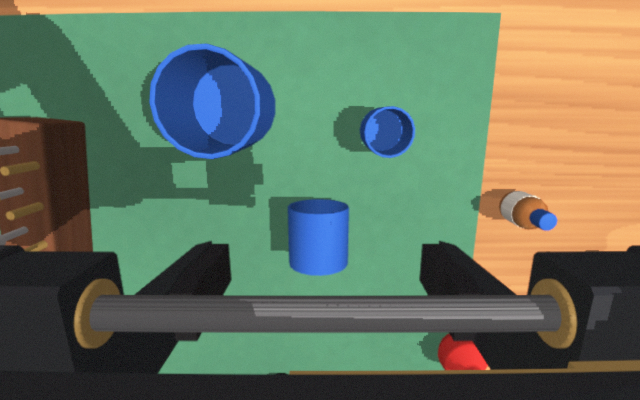

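The cover lies flat, mouth at x≈473, closed end at x≈531, axis y≈254. I'll grip it 10 mm from the mouth, shift it 40 mm away from the big cup, then tumble it over its rim.

Call:
servo_tool(
  moves="-0.014 -0.0035 0.03 0;-0.0273 -0.007 0.06 0;-0.0273 -0.007 0.09 0;-0.0273 -0.007 0.12 0;-0.0273 -0.007 0.145 0;-0.0273 -0.007 0.165 0;-0.0273 -0.007 0.18 0;-0.0273 -0.007 0.186 0;-0.0273 -0.007 0.186 0;-0.0273 -0.007 0.186 0",
)

```text
time: 12.75
tcp_pos: [483.5, 254.3, 10.6]
ee_rot: [0.001, -0.001, 1.0, 0.0]
ft_force: [-0.7, 0.7, 0.1]
finger_gap: 0.996
grasp_force: 0.0
```

Call:
servo_tool(
  moves="0 0 0 0;0 0 0 0;0 0 0 0;0 0 0 0;0 0 0 0;0 0 0 0;0 0 0 0;0 0 0 0;0 0 0 0;0 0 0 0",
  fingers=0,
  squeeze=8,
)

```text
time: 13.75
tcp_pos: [483.2, 254.2, 10.1]
ee_rot: [0.0, -0.001, 1.0, 0.0]
ft_force: [0.1, 0.9, 2.8]
finger_gap: 0.665
grasp_force: 7.6
```

Call:
servo_tool(
  moves="0 0 -0.004 0;0 0 -0.008 0;-0.007 0 -0.008 0;-0.015 0 -0.008 0;-0.023 0 -0.008 0;-0.031 0 -0.008 0;-0.038 0 -0.008 0;-0.04 0 -0.006 0;-0.04 0 -0.003 0;-0.04 0 0 0",
)

```text
time: 14.75
tcp_pos: [522.8, 254.2, 9.6]
ee_rot: [-0.0, -0.001, 1.0, -0.0]
ft_force: [-1.4, -0.5, 9.1]
finger_gap: 0.662
grasp_force: 7.1
```

Run:
```python
from h import *
P=prof('wrist',(490,200),(640,310)); s=arm.state(); print(s['tcp_pos'],s['ft_force'],s['finger_gap'])
```

```text
12692 [496. 224.  -1.] [560. 284.  86.]
-5 2849 x [514. 541.] y [241. 266.]
5 2204 x [514. 536.] y [232. 276.]
15 717 x [513. 528.] y [227. 281.]
25 302 x [513. 528.] y [225. 283.]
35 994 x [513. 554.] y [227. 281.]
45 3821 x [513. 547.] y [232. 276.]
55 1762 x [513. 541.] y [246. 263.]
75 17 x [497. 497.] y [238. 267.]
85 26 x [496. 497.] y [240. 267.]
[522.86117361 254.28170088   9.58939906] [-0.53406668 -0.41577078  1.13178786] 0.6616415197761042
```

Call:
servo_tool(
  moves="0 0 0.0015 0;0 0 0.0015 0;0.002 0 0.001 0;0.0041 0 0.0004 0;0.006 0 0 0;0.0078 0 -0.0001 0;0.0097 0 -0.0001 0;0.0116 0 -0.0001 0;0.0137 0 0.0001 0;0.0158 0 0.0004 0",
)

```text
time: 15.8
tcp_pos: [507.1, 254.2, 9.5]
ee_rot: [0.0, -0.001, 1.0, 0.0]
ft_force: [-0.6, -0.3, -0.8]
finger_gap: 0.662
grasp_force: 7.9
```

Run:
```python
from h import *
P=prof('wrist',(480,200),(640,310)); s=arm.state(); print(s['tcp_pos'],s['ft_force'],s['finger_gap'])
```

```text
12766 [480. 224.  -0.] [544. 284.  86.]
-5 2719 x [498. 525.] y [242. 265.]
5 2453 x [498. 521.] y [232. 276.]
15 787 x [497. 513.] y [227. 281.]
25 317 x [497. 510.] y [225. 283.]
35 933 x [497. 538.] y [227. 281.]
45 3422 x [497. 531.] y [232. 276.]
55 2095 x [497. 525.] y [245. 264.]
75 14 x [481. 481.] y [239. 267.]
85 26 x [480. 481.] y [239. 267.]
[506.75933819 254.22242687   9.39194764] [-0.48704291  0.18832588 -1.11982136] 0.6601400729415179
```

The cover slid instead of rotating. I'll use the big decoy cup's rim as a step: hold the closed end over it and press down, which gives a lever of about 40 mm.

Call:
servo_tool(
  moves="0 0 -0.03 0;0 0 -0.06 0;0.01 0 -0.085 0.14;0.03 0 -0.096 0.28;0.05 0 -0.096 0.42;0.07 0 -0.096 0.56;0.09 0 -0.096 0.7;0.11 0 -0.096 0.84;0.12 -0.001 -0.096 0.98;0.1255 -0.001 -0.096 1.12",
)

```text
time: 16.85
tcp_pos: [380.9, 253.0, 105.6]
ee_rot: [-0.0, 0.533, 0.846, -0.0]
ft_force: [-0.8, 0.8, 0.5]
finger_gap: 0.661
grasp_force: 7.9
```

Call:
servo_tool(
  moves="0 0 0 0.14;0 0 0 0.28;0 0 0 0.42;0 0 0 0.451;0 0 0 0.451;0 0 0 0.451;0 0 0 0.451;0 0 0 0.451;0 0 0 0.451;0 0 0 0.451",
)

```text
time: 17.85
tcp_pos: [381.8, 253.1, 105.5]
ee_rot: [0.0, 0.707, 0.708, 0.0]
ft_force: [-0.2, 0.2, -1.0]
finger_gap: 0.657
grasp_force: 8.0
```

Run:
```python
from h import *
p,d,c,s=snap("side"); cv2.imwrite("pics/s7.png",cv2.resize(p[180:370,220:440,::-1],None,fx=3,fy=3)); print(s["tcp_pos"],s["ee_rot"],s["finger_gap"])
blues(p,c); p,d,c,s=snap("top"); blues(p,c)
```

```text
[381.7922744  253.05306092 105.53750197] [1.15612597e-05 7.06699862e-01 7.07513466e-01 1.77064177e-05] 0.6567007851235714
[428. 100.] ztop 72.1 fit [ 449.2 -641.1] 12.2 encl 449.9 -642.6 18.0 12 xyz [ 386. -687.    8.] [ 506. -604.   73.]
[314. 301.] ztop 123.6 fit [407.9 259.6] 2.4 encl 407.9 259.5 3.1 6 xyz [362. 249.  97.] [411. 262. 129.]
[294. 334.] ztop 46.7 fit [403.8 314.7] 20.4 encl 403.1 315.0 22.2 70 xyz [382. 293.   1.] [424. 337.  48.]
[509. 221.] ztop 75.3 fit [ 460.3 -649. ] 17.6 encl 450.9 -648.4 22.2 23 xyz [ 389. -691.    1.] [ 509. -608.   80.]
[262. 241.] ztop 128.0 fit [381.4 196.5] 14.3 encl 380.8 203.7 21.1 12 xyz [340. 131.  -3.] [419. 209. 130.]
```

View pics/s7.png

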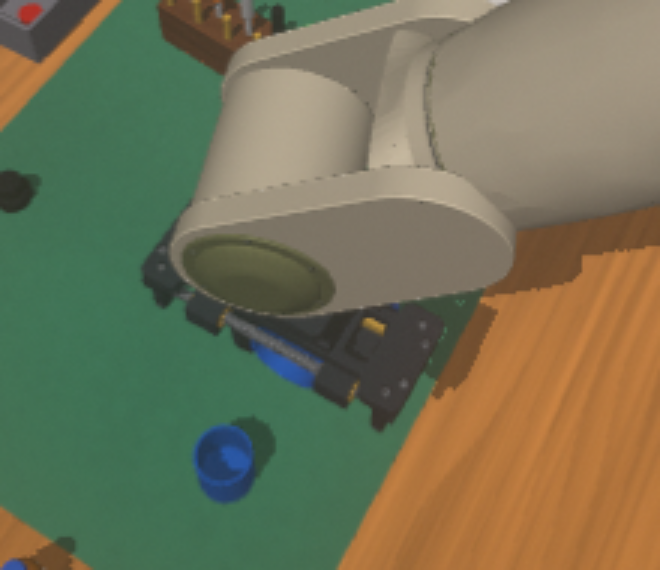

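Call:
servo_tool(
  moves="0 0 0.008 0;0 0 0.013 0;0 0 0.016 0;0 0 0.018 0;0 0 0.02 0;0 0 0.022 0;0 0 0.024 0;0 0 0.026 0;0 0 0.028 0;0 0 0.03 0",
  squeeze=5,
)

```text
time: 18.95
tcp_pos: [381.7, 253.1, 75.3]
ee_rot: [-0.0, 0.707, 0.707, -0.0]
ft_force: [0.2, 1.2, 0.9]
finger_gap: 0.662
grasp_force: 4.8
```

Run:
```python
from h import *
s=arm.state(); print(s['tcp_pos'],s['ft_force'],s['finger_gap'])
for n in("wrist","side"): prof(n,(345,214),(415,285))
```

```text
[381.74088762 253.05335263  75.33841862] [0.15185121 1.21015134 0.91667559] 0.6615540940977869
5185 [352. 228.  65.] [412. 273. 120.]
65 609 x [365. 399.] y [251. 256.]
75 249 x [357. 406.] y [254. 260.]
85 100 x [352. 411.] y [258. 264.]
24 [357. 255. 109.] [406. 270. 120.]
```

The cover is rotating the right way, about 22° mouth-down. I'll keep pressing.

Call:
servo_tool(
  moves="0 0 0.003 0;0 0 0.006 0;0 0 0.009 0;0 0 0.012 0;0 0 0.015 0;0 0 0.018 0;0 0 0.021 0;0 0 0.024 0;0 0 0.027 0;0 0 0.029 0",
)

```text
time: 20.05
tcp_pos: [381.8, 253.1, 46.4]
ee_rot: [0.0, 0.707, 0.707, 0.0]
ft_force: [-0.3, 1.1, 2.6]
finger_gap: 0.659
grasp_force: 6.0
```

Run:
```python
from h import *
s=arm.state(); print(s['tcp_pos'],s['ft_force'],s['finger_gap'])
for n in("wrist","side"): prof(n,(345,214),(415,300))
```

```text
[381.82676568 253.0873348   46.36173851] [-0.33415538  1.07081155  2.64130171] 0.6592334603924302
17753 [350. 242.  -1.] [415. 300. 119.]
-5 205 x [395. 414.] y [296. 300.]
5 97 x [394. 415.] y [296. 300.]
15 119 x [394. 415.] y [296. 300.]
25 137 x [395. 415.] y [296. 300.]
35 383 x [392. 415.] y [295. 300.]
45 19 x [350. 414.] y [261. 262.]
55 15 x [351. 413.] y [261. 262.]
65 268 x [352. 412.] y [253. 277.]
75 3121 x [356. 407.] y [262. 285.]
85 4731 x [359. 405.] y [263. 281.]
237 [356. 267.   2.] [415. 300.  99.]
-5 14 x [398. 414.] y [296. 300.]
5 12 x [396. 413.] y [294. 300.]
15 12 x [398. 415.] y [294. 298.]
25 12 x [397. 413.] y [294. 298.]
35 13 x [391. 414.] y [294. 299.]
45 6 x [395. 409.] y [294. 297.]
75 50 x [356. 406.] y [267. 283.]
85 98 x [359. 400.] y [269. 282.]
```

It's at about 60°, past the balance point. Next I carry it to open bench, lower the rim edge, press and release.

Call:
servo_tool(
  moves="0 0 -0.02 0;0 0 -0.045 0;0 0.01 -0.06 0;0 0.03 -0.06 0;0 0.05 -0.06 0;0 0.07 -0.06 0;0 0.09 -0.06 0;0 0.105 -0.06 0;0 0.115 -0.06 0;0 0.118 -0.06 0",
  squeeze=8,
)

```text
time: 21.15
tcp_pos: [500.2, 253.0, 106.2]
ee_rot: [-0.0, 0.707, 0.707, -0.0]
ft_force: [-0.2, 0.8, 0.3]
finger_gap: 0.654
grasp_force: 7.6
```

Call:
servo_tool(
  moves="0 0 0.02 0;0 0 0.04 0;0 0 0.06 0;0 0 0.075 0;0 0 0.087 0;0 0 0.095 0;0 0 0.099 0;0 0 0.101 0;0 0 0.102 0;0 0 0.102 0",
)

```text
time: 22.15
tcp_pos: [499.9, 253.2, 4.9]
ee_rot: [0.0, 0.707, 0.707, 0.0]
ft_force: [0.2, -1.0, -1.1]
finger_gap: 0.654
grasp_force: 7.6
```

Run:
```python
from h import *
s=arm.state(); print(s['tcp_pos'],s['ft_force'],s['finger_gap'])
for n in("wrist","side"): prof(n,(450,190),(550,320))
```

```text
[499.94942711 253.23251258   4.85202031] [ 0.21661967 -0.96956487 -1.08756579] 0.6542384090309366
16818 [463. 241.  -1.] [532. 286.  81.]
-5 6 x [469. 529.] y [262. 273.]
5 15 x [468. 532.] y [262. 263.]
15 23 x [469. 531.] y [259. 262.]
25 396 x [470. 530.] y [254. 280.]
35 3651 x [474. 525.] y [262. 284.]
45 4746 x [478. 522.] y [263. 280.]
55 2709 x [474. 526.] y [246. 272.]
65 5009 x [479. 521.] y [250. 261.]
75 263 x [484. 515.] y [255. 280.]
116 [478. 269.   2.] [522. 283.  58.]
-5 1 x [517. 517.] y [272. 272.]
35 42 x [478. 519.] y [271. 283.]
45 68 x [481. 517.] y [270. 282.]
55 5 x [494. 503.] y [270. 276.]
```

Call:
servo_tool(
  moves="0 0 0.001 0;0 0 0.002 0;0 0 0.0025 0;0 0 0.0025 0;0 0 0.0025 0;0 0 0.0025 0;0 0 0.0025 0;0 0 0.0025 0;0 0 0.0025 0;0 0 0.0025 0",
)

```text
time: 23.25
tcp_pos: [499.8, 253.1, 2.0]
ee_rot: [0.0, 0.707, 0.707, 0.0]
ft_force: [-0.0, -0.3, -0.3]
finger_gap: 0.655
grasp_force: 7.6
```

Call:
servo_tool(
  moves="0 0 0 0;0 0 0 0;0 0 0 0;0 0 0 0;0 0 0 0;0 0 0 0;0 0 0 0;0 0 0 0;0 0 0 0;0 0 0 0",
  fingers=1,
)

```text
time: 24.25
tcp_pos: [499.8, 253.2, 2.0]
ee_rot: [0.0, 0.707, 0.707, -0.0]
ft_force: [-0.2, 0.0, 0.7]
finger_gap: 1.0
grasp_force: 0.0
```

Run:
```python
from h import *
s=arm.state(); print(s['tcp_pos'],s['ft_force'],s['finger_gap'])
for n in("wrist","side"): prof(n,(440,190),(560,320))
```

```text
[499.78533389 253.1601394    2.01850189] [-0.18342691  0.02138971  0.67787814] 0.9997403596078157
13837 [448. 237.  -2.] [529. 284.  99.]
-5 6 x [469. 528.] y [257. 262.]
25 309 x [473. 528.] y [258. 272.]
35 3519 x [475. 524.] y [260. 279.]
45 4343 x [474. 525.] y [242. 275.]
55 4707 x [477. 522.] y [243. 257.]
65 875 x [487. 511.] y [248. 254.]
75 66 x [459. 516.] y [279. 283.]
75 [470. 241.  35.] [520. 278.  52.]
35 38 x [471. 519.] y [252. 277.]
45 37 x [477. 516.] y [260. 278.]
```

Call:
servo_tool(
  moves="0 0 -0.01 0;0 0 -0.03 0;0 0 -0.06 0;0 0 -0.09 0;0 0 -0.12 0;-0.01 0 -0.15 0;-0.03 0 -0.17 0;-0.05 0 -0.19 0;-0.06 0 -0.2 0;-0.06 0 -0.2 0",
)

```text
time: 25.35
tcp_pos: [500.4, 192.5, 203.5]
ee_rot: [0.001, 0.707, 0.707, 0.001]
ft_force: [-0.2, 0.3, -0.7]
finger_gap: 1.004
grasp_force: 0.0
```

Run:
```python
from h import *
s=arm.state(); print(s['tcp_pos'],s['ft_force'],s['finger_gap'])
for n in("wrist","side","top"): P=prof(n,(430,190),(570,330)); print(cv2.minAreaRect(P[P[:,2]>15][:,:2].astype(np.float32)),len(P))
P=prof('wrist',(430,190),(570,330)); t=P[P[:,2]>50]; A=np.c_[t[:,:2],np.ones(len(t))]; print(np.linalg.lstsq(A,t[:,2],rcond=None)[0],cv2.minEnclosingCircle(t[:,:2].astype(np.float32)))
```

```text
[500.35789755 192.51484983 203.46467904] [-0.23210033  0.25357388 -0.71574553] 1.003674579588042
3795 [471. 190.  -0.] [528. 243.  59.]
-5 49 x [486. 511.] y [241. 242.]
5 34 x [478. 521.] y [241. 242.]
15 7 x [474. 524.] y [242. 243.]
25 52 x [471. 527.] y [191. 242.]
35 490 x [473. 527.] y [191. 242.]
45 1953 x [477. 521.] y [191. 242.]
55 1210 x [490. 509.] y [191. 242.]
((499.47894287109375, 216.6191864013672), (56.25640869140625, 53.167232513427734), 0.00693484814837575) 3795
594 [470. 190.   1.] [525. 242.  61.]
-5 27 x [490. 509.] y [226. 241.]
5 64 x [479. 519.] y [227. 241.]
15 16 x [487. 524.] y [230. 242.]
25 23 x [470. 525.] y [193. 241.]
35 59 x [471. 476.] y [193. 241.]
45 170 x [474. 521.] y [191. 242.]
55 235 x [483. 512.] y [191. 241.]
((497.57257080078125, 216.24000549316406), (55.75278854370117, 52.41743469238281), 0.003571509849280119) 594Traceback (most recent call last):
  File "<stdin>", line 3, in <module>
  File "h.py", line 33, in prof
    P=c[m]; print(len(P),P.min(0).round(),P.max(0).round())
                         ~~~~~^^^
    return umr_minimum(a, axis, None, out, keepdims, initial, where)
ValueError: zero-size array to reduction operation minimum which has no identity
```

The cover fell back onto its side (mouth now at y≈242, closed end at y≈184, x≈499.5). I'll redo it with a grip 15 mm from the mouth and a smaller step offset, which gives a larger angle. First I check whether the big cup has moved.

Run:
```python
from h import *
for n in("side","top"): p,d,c,s=snap(n); blues(p,c)
```

```text
[285. 277.] ztop 60.6 fit [498.  213.4] 18.2 encl 498.7 214.4 30.2 225 xyz [469. 184.  -0.] [525. 242.  62.]
[335. 283.] ztop 84.9 fit [380.8 172.6] 38.3 encl 380.8 172.8 40.6 191 xyz [341. 133.   1.] [421. 213.  88.]
[294. 334.] ztop 47.1 fit [403.8 314.6] 20.2 encl 403.6 315.0 21.7 66 xyz [382. 293.   2.] [424. 337.  48.]
[509. 222.] ztop 74.5 fit [ 442.3 -649.5] 14.0 encl 447.7 -649.8 20.9 19 xyz [ 389. -690.    4.] [ 508. -608.   78.]
[270. 241.] ztop 86.3 fit [380.4 170.7] 37.9 encl 380.6 161.3 37.7 39 xyz [342. 131.  -4.] [419. 173.  87.]
```

Call:
servo_tool(
  moves="0.01 -0.0005 0.03 0;0.025 -0.0005 0.06 0;0.0345 -0.0005 0.09 0;0.0345 -0.0005 0.12 0;0.0345 -0.0005 0.145 0;0.0345 -0.0005 0.165 0;0.0345 -0.0005 0.177 0;0.0345 -0.0005 0.1815 0;0.0345 -0.0005 0.1815 0;0.0345 -0.0005 0.1815 0",
)

```text
time: 26.6
tcp_pos: [499.8, 227.9, 21.3]
ee_rot: [0.0, 0.707, 0.707, 0.001]
ft_force: [0.7, 0.5, 0.2]
finger_gap: 0.999
grasp_force: 0.0
```

Call:
servo_tool(
  moves="0 0 0 0;0 0 0 0;0 0 0 0;0 0 0 0;0 0 0 0;0 0 0 0;0 0 0 0;0 0 0 0;0 0 -0.002 0;0 0 -0.004 0",
  fingers=0,
  squeeze=8,
)

```text
time: 27.6
tcp_pos: [499.1, 227.6, 24.4]
ee_rot: [-0.0, 0.707, 0.707, -0.0]
ft_force: [0.2, -0.2, -0.2]
finger_gap: 0.665
grasp_force: 8.0
```

Run:
```python
from h import *
s=arm.state(); print(s['tcp_pos'],s['finger_gap'])
prof("wrist",(450,210),(550,260))
```

```text
[499.09891235 227.63996791  24.4237221 ] 0.66549535340522
10802 [462. 210.   3.] [530. 255. 108.]
-5 197 x [492. 505.] y [220. 243.]
5 3195 x [480. 518.] y [221. 243.]
15 789 x [474. 524.] y [229. 243.]
25 318 x [470. 529.] y [221. 243.]
35 448 x [472. 527.] y [222. 243.]
45 1846 x [475. 524.] y [211. 243.]
55 3965 x [484. 514.] y [210. 243.]
65 1 x [463. 463.] y [219. 219.]
```

Call:
servo_tool(
  moves="0 0 -0.03 0;0.01 0 -0.06 0;0.02 -0.005 -0.09 0;0.0205 -0.025 -0.092 0;0.0205 -0.045 -0.092 0;0.0205 -0.07 -0.092 0;0.0205 -0.095 -0.092 0;0.0205 -0.112 -0.092 0;0.0205 -0.118 -0.09 0;0.0205 -0.118 -0.085 0",
)

```text
time: 28.65
tcp_pos: [381.4, 248.2, 109.7]
ee_rot: [0.0, 0.707, 0.708, 0.0]
ft_force: [-0.3, 0.1, -1.0]
finger_gap: 0.664
grasp_force: 8.0
```

Call:
servo_tool(
  moves="0 0 0.004 0;0 0 0.007 0;0 0 0.01 0;0 0 0.013 0;0 0 0.016 0;0 0 0.019 0;0 0 0.022 0;0 0 0.025 0;0 0 0.028 0;0 0 0.031 0",
  squeeze=4,
)

```text
time: 29.65
tcp_pos: [381.2, 248.0, 78.2]
ee_rot: [-0.0, 0.707, 0.708, -0.0]
ft_force: [0.2, 2.6, 0.7]
finger_gap: 0.668
grasp_force: 4.0
```

Call:
servo_tool(
  moves="0 0 0.003 0;0 0 0.006 0;0 0 0.009 0;0 0 0.012 0;0 0 0.015 0;0 0 0.018 0;0 0 0.021 0;0 0 0.024 0;0 0 0.026 0;0 0 0.028 0",
)

```text
time: 30.65
tcp_pos: [381.2, 248.0, 50.3]
ee_rot: [-0.0, 0.707, 0.707, -0.0]
ft_force: [-0.4, 0.7, 0.8]
finger_gap: 0.67
grasp_force: 4.0
```

Run:
```python
from h import *
s=arm.state(); print(s['tcp_pos'],s['ft_force'],s['finger_gap'])
P=prof("wrist",(345,214),(415,292)); prof("side",(345,120),(415,290))
t=P[(abs(P[:,0]-381)<6)&(P[:,2]>50)]; print(np.c_[np.round(t[::max(1,len(t)//15),1:])].T)
```

```text
[381.2290547  248.02874646  50.32663367] [-0.42805318  0.74729415  0.81890738] 0.6700745317573874
18773 [351. 226.  -1.] [412. 283. 107.]
-5 2 x [404. 407.] y [263. 265.]
45 435 x [354. 407.] y [255. 283.]
55 1746 x [355. 407.] y [254. 282.]
65 2120 x [355. 407.] y [251. 278.]
75 2559 x [356. 406.] y [255. 274.]
85 3746 x [357. 406.] y [227. 271.]
282 [354. 252.  51.] [406. 281. 107.]
45 7 x [354. 395.] y [263. 278.]
55 69 x [356. 401.] y [263. 281.]
65 64 x [357. 403.] y [262. 277.]
75 68 x [357. 403.] y [260. 274.]
85 57 x [360. 398.] y [261. 270.]
[[283. 280. 277. 275. 273. 271. 270. 268. 267. 265. 264. 263. 243. 237.
  233. 227.]
 [ 54.  62.  68.  74.  80.  86.  90.  93.  98. 100. 103. 106. 100.  97.
   96.  93.]]
```

Tilt is 70° now (the closed face slopes 20°). With this higher grip I can press it fully flat on open bench.

Call:
servo_tool(
  moves="0 0 -0.02 0;0 0 -0.045 0;0 0.01 -0.06 0;0 0.03 -0.06 0;0.005 0.05 -0.06 0;0.01 0.075 -0.06 0;0.01 0.1 -0.06 0;0.01 0.12 -0.06 0;0.01 0.13 -0.05 0;0.01 0.13 -0.03 0",
  squeeze=8,
)

```text
time: 31.75
tcp_pos: [513.1, 258.1, 81.0]
ee_rot: [0.001, 0.707, 0.707, 0.001]
ft_force: [-0.4, 1.0, -0.1]
finger_gap: 0.664
grasp_force: 8.0
```

Call:
servo_tool(
  moves="0 0 0.02 0;0 0 0.04 0;0 0 0.052 0;0 0 0.058 0;0 0 0.061 0;0 0 0.064 0;0 0 0.066 0;0 0 0.068 0;0 0 0.07 0;0 0 0.071 0",
  squeeze=5,
)

```text
time: 32.75
tcp_pos: [512.1, 259.0, 10.8]
ee_rot: [0.001, 0.707, 0.707, 0.002]
ft_force: [-1.0, 4.1, 6.6]
finger_gap: 0.669
grasp_force: 5.0
```

Run:
```python
from h import *
s=arm.state(); print(s['tcp_pos'],s['ft_force'],s['finger_gap'])
P=prof("wrist",(460,200),(560,310)); x0=s['tcp_pos'][0]
t=P[(abs(P[:,0]-x0)<6)&(P[:,2]>15)]; print(np.c_[np.round(t[::max(1,len(t)//15),1:])].T)
```

```text
[512.14890568 258.96348876  10.814175  ] [-0.98530192  4.10464213  6.6169881 ] 0.6694804425316824
19720 [475. 241.  10.] [544. 295.  88.]
5 210 x [486. 541.] y [268. 295.]
15 1351 x [486. 537.] y [268. 294.]
25 1700 x [485. 538.] y [264. 292.]
35 2037 x [487. 537.] y [271. 289.]
45 2534 x [487. 537.] y [269. 287.]
55 9372 x [486. 538.] y [243. 283.]
65 2453 x [496. 529.] y [275. 281.]
85 63 x [495. 528.] y [285. 286.]
[[295. 292. 290. 288. 286. 285. 283. 282. 282. 281. 279. 275. 256. 251.
  246. 242.]
 [ 15.  26.  34.  42.  47.  53.  56.  61.  66.  69.  70.  68.  63.  61.
   60.  59.]]
```

Call:
servo_tool(
  moves="0 0 0 0;0 0 0 0;0 0 0 0;0 0 0 0;0 0 0 0;0 0 0 0;0 0 0 0;0 0 0 0;0 0 0 0;0 0 0 0",
  fingers=1,
)

```text
time: 33.8
tcp_pos: [511.3, 258.2, 9.5]
ee_rot: [-0.0, 0.707, 0.707, -0.0]
ft_force: [-0.0, 0.8, -0.2]
finger_gap: 0.998
grasp_force: 0.0
```

Run:
```python
from h import *
s=arm.state(); print(s['tcp_pos'],s['ft_force'],s['finger_gap'])
P=prof("wrist",(460,200),(560,310)); t=P[P[:,2]>52]; A=np.c_[t[:,:2]-t[:,:2].mean(0),np.ones(len(t))]; print(np.linalg.lstsq(A,t[:,2],rcond=None)[0],cv2.minEnclosingCircle(t[:,:2].astype(np.float32)))
prof("side",(460,200),(560,310))
```

```text
[511.27098062 258.15451645   9.50298324] [-0.01863257  0.83883857 -0.15710731] 0.9977036243259926
20048 [467. 208.  -2.] [558. 297.  86.]
-5 133 x [475. 555.] y [211. 297.]
5 377 x [492. 532.] y [288. 297.]
15 457 x [491. 532.] y [287. 297.]
25 582 x [491. 533.] y [287. 297.]
35 752 x [491. 533.] y [287. 297.]
45 947 x [491. 533.] y [287. 297.]
55 16705 x [487. 537.] y [243. 295.]
75 55 x [492. 532.] y [284. 284.]
85 40 x [492. 531.] y [285. 285.]
[3.12404958e-04 1.31926252e-03 5.71125822e+01] ((511.8431396484375, 268.1512451171875), 29.5219783782959)
322 [483. 265.   3.] [557. 296.  63.]
-5 5 x [485. 509.] y [272. 295.]
5 24 x [484. 541.] y [268. 295.]
15 33 x [483. 532.] y [269. 295.]
25 36 x [483. 517.] y [271. 295.]
35 28 x [484. 520.] y [272. 296.]
45 31 x [483. 521.] y [275. 295.]
55 165 x [486. 533.] y [269. 295.]
```

Mouth-down, level, top at 57 mm, centre ≈ (511.8, 268.2): step 1 is met. Now I regrasp near the top and lift.

Call:
servo_tool(
  moves="0.003 0 -0.006 0;0.006 0 -0.012 0;0.01 0 -0.018 0;0.01 0 -0.0205 0;0.01 0 -0.0205 0;0.01 0 -0.0205 0;0.01 0 -0.0205 0;0.01 0 -0.0205 0;0.01 0 -0.0205 0;0.01 0 -0.0205 0",
)

```text
time: 34.9
tcp_pos: [511.3, 268.1, 30.0]
ee_rot: [-0.0, 0.707, 0.707, -0.0]
ft_force: [-0.2, -0.3, 0.0]
finger_gap: 1.001
grasp_force: 0.0
```

Call:
servo_tool(
  moves="0 0 0 0;0 0 0 0;0 0 0 0;0 0 0 0;0 0 0 0;0 0 0 0;0 0 0 0;0 0 0 0;0 0 0 0;0 0 0 0",
  fingers=0,
  squeeze=15,
)

```text
time: 35.9
tcp_pos: [511.3, 268.2, 30.0]
ee_rot: [0.0, 0.707, 0.707, 0.0]
ft_force: [0.0, -0.1, -0.3]
finger_gap: 0.664
grasp_force: 15.0
```

Run:
```python
from h import *
s=arm.state(); print(s['tcp_pos'],s['ft_force'],s['finger_gap'],s['q'])
P=prof("wrist",(460,200),(560,310)); t=P[(P[:,2]>52)&(P[:,2]<65)]; A=np.c_[t[:,:2]-t[:,:2].mean(0),np.ones(len(t))]; print(np.linalg.lstsq(A,t[:,2],rcond=None)[0],cv2.minEnclosingCircle(t[:,:2].astype(np.float32)),np.percentile(t[:,1],[0.2,99.8]))
t=P[(P[:,2]>5)&(P[:,2]<50)]; print(np.percentile(t[:,1],[50,99,99.8]))
```

```text
[511.28182947 268.20230345  30.02398966] [ 0.04923787 -0.14511996 -0.29477157] 0.6641187832894098 [2.80281583e-01 6.63720565e-01 1.54863024e+00 1.22057866e-05
 9.29191087e-01 2.79257978e-01]
14025 [481. 205.  -1.] [542. 298. 107.]
-5 123 x [488. 541.] y [206. 297.]
5 370 x [490. 534.] y [283. 297.]
15 442 x [489. 535.] y [283. 297.]
25 549 x [487. 536.] y [276. 297.]
35 689 x [483. 536.] y [275. 297.]
45 908 x [482. 541.] y [267. 297.]
55 10880 x [486. 536.] y [243. 295.]
[-5.45214942e-04 -6.39289009e-03  5.69402535e+01] ((511.3690185546875, 267.69482421875), 29.995691299438477) [240.6489682  297.12373205]
[294.80944916 297.22852751 297.34951482]
```

Held: gap 58 mm, cup centre on the TCP. I lift, carry it over the rack and slightly past the holder so the wrist camera sees the holder from above.

Call:
servo_tool(
  moves="0 0 -0.015 0;0 0 -0.045 0;0 0 -0.085 0;-0.01 -0.002 -0.12 0;-0.035 -0.006 -0.142 0;-0.07 -0.01 -0.145 0;-0.11 -0.015 -0.145 0;-0.15 -0.02 -0.145 0;-0.19 -0.025 -0.145 0;-0.23 -0.03 -0.145 0",
)

```text
time: 36.95
tcp_pos: [481.0, 36.7, 176.1]
ee_rot: [0.0, 0.707, 0.708, 0.0]
ft_force: [0.0, -0.2, 0.2]
finger_gap: 0.663
grasp_force: 15.0
```

Call:
servo_tool(
  moves="-0.04 -0.005 0 0;-0.08 -0.01 0 0;-0.12 -0.015 0 0;-0.16 -0.02 0 0;-0.2 -0.025 0 0;-0.24 -0.03 0 0;-0.28 -0.034 0 0;-0.315 -0.036 0 0;-0.335 -0.038 0 0;-0.343 -0.038 0 0",
)

```text
time: 37.95
tcp_pos: [443.5, -306.1, 175.5]
ee_rot: [0.0, 0.707, 0.707, -0.0]
ft_force: [0.1, 0.6, -1.2]
finger_gap: 0.662
grasp_force: 15.0
```

Call:
servo_tool(
  moves="0 0 0 0;0 0 0 0;0 0 0 0;0 0 0 0;0 0 0 0;0 0 0 0;0 0 0 0;0 0 0 0;0 0 0 0;0 0 0 0",
)

```text
time: 38.95
tcp_pos: [443.8, -304.9, 175.0]
ee_rot: [-0.0, 0.707, 0.707, -0.0]
ft_force: [0.3, -0.2, 0.1]
finger_gap: 0.662
grasp_force: 15.0
```

Run:
```python
from h import *
p,d,c,s=snap("wrist","w9.png"); print(s['tcp_pos'],s['ee_rot'],s['finger_gap'],s['q'])
X=c.reshape(-1,3); near=np.hypot(X[:,0]-443,X[:,1]+242)<60
for lo,hi in((7,13),(18,30),(30,45)):
    q=X[near&(X[:,2]>lo)&(X[:,2]<hi)]; print(lo,len(q),q[:,2].max() if len(q) else 0)
    if len(q)>5: print(cv2.minEnclosingCircle(q[:,:2].astype(np.float32)),np.percentile(q,[1,99],axis=0).round(1))
for n in("side","top"): prof(n,(400,-350),(500,-250)) if 0 else None
hsv=cv2.cvtColor(p,cv2.COLOR_RGB2HSV); m=(hsv[...,0]>105)&(hsv[...,0]<125)&(hsv[...,1]>120); P=c[m]; P=P[(P[:,2]>100)&(P[:,2]<230)]
print(len(P),np.percentile(P,[.5,99.5],axis=0)); t=P[P[:,2]>198]; A=np.c_[t[:,:2]-t[:,:2].mean(0),np.ones(len(t))]; print(np.linalg.lstsq(A,t[:,2],rcond=None)[0],cv2.minEnclosingCircle(t[:,:2].astype(np.float32)))
```

```text
[ 443.8025071  -304.89634343  174.99193995] [-3.42244370e-05  7.06765748e-01  7.07447649e-01 -6.62428658e-06] 0.6616018803893625 [-8.19654809e-01  3.99303169e-01  1.54909226e+00 -1.68011103e-05
  1.19326517e+00 -8.20612969e-01]
7 4634 11.441792360854166
((444.4037780761719, -241.75997924804688), 39.90934753417969) [[ 407.7 -279.     7.3]
 [ 481.6 -204.    10.8]]
18 43 29.99198338368953
((444.93865966796875, -242.09075927734375), 19.89109230041504) [[ 426.2 -260.1   28.8]
 [ 463.1 -223.1   30. ]]
30 1806 36.4060736863694
((444.3271484375, -241.66233825683594), 19.75642967224121) [[ 426.7 -260.3   30.2]
 [ 462.6 -223.1   35.2]]
13923 [[ 415.03927555 -331.57716812  148.45606002]
 [ 472.12846366 -275.92549744  203.3990922 ]]
[-6.52861787e-05 -4.87603227e-03  2.01944523e+02] ((443.7980651855469, -304.9420166015625), 29.793737411499023)
```

View pics/w9.png

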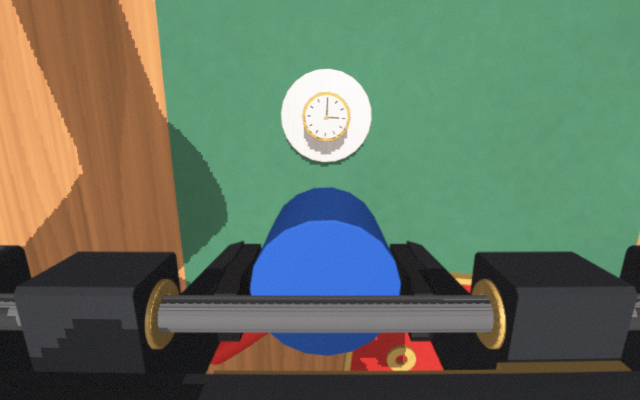

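The dial centre is at pixel (326,117), and the held cover's closed end is level at (326,285). Holder is at (444.4, −241.7) and the cover at (443.8, −304.9). I move over it and descend 98 mm.

Call:
servo_tool(
  moves="0.012 0 0 0;0.03 0 0 0;0.048 0.0005 0 0;0.059 0.0005 0 0;0.0632 0.0005 0 0;0.0632 0.0005 0 0;0.0632 0.0005 0.008 0;0.0632 0.0005 0.02 0;0.0632 0.0005 0.035 0;0.0632 0.0005 0.05 0",
)

```text
time: 40.0
tcp_pos: [443.9, -241.9, 123.4]
ee_rot: [-0.0, 0.707, 0.707, -0.0]
ft_force: [-0.7, 1.1, -0.2]
finger_gap: 0.661
grasp_force: 15.0
```

Call:
servo_tool(
  moves="0 0 0.012 0;0 0 0.022 0;0 0 0.03 0;0 0 0.037 0;0 0 0.042 0;0 0 0.046 0;0 0 0.048 0;0 0 0.048 0;0 0 0.048 0;0 0 0.048 0",
)

```text
time: 41.0
tcp_pos: [444.4, -241.8, 77.3]
ee_rot: [0.0, 0.707, 0.707, 0.0]
ft_force: [-0.2, 0.3, 0.1]
finger_gap: 0.662
grasp_force: 15.0
```

Run:
```python
from h import *
p,d,c,s=snap("wrist"); print(s['tcp_pos'],s['ft_force'],s['finger_gap'],s['grasp_force'],s['time'])
hsv=cv2.cvtColor(p,cv2.COLOR_RGB2HSV); m=(hsv[...,0]>105)&(hsv[...,0]<125)&(hsv[...,1]>120); P=c[m]; P=P[(P[:,2]>30)&(P[:,2]<125)&(abs(P[:,1]+242)<40)]
print(np.percentile(P,[.5,99.5],axis=0)); t=P[P[:,2]>100]; A=np.c_[t[:,:2]-t[:,:2].mean(0),np.ones(len(t))]; print(np.linalg.lstsq(A,t[:,2],rcond=None)[0],cv2.minEnclosingCircle(t[:,:2].astype(np.float32)))
X=c.reshape(-1,3); q=X[(np.hypot(X[:,0]-444,X[:,1]+242)<55)&(X[:,2]>7)&(X[:,2]<13)]; q=q[q[:,1]>-240]; print(len(q),np.percentile(q,[.5,99.5],axis=0))
```

```text
[ 444.38717781 -241.79024684   77.27656823] [-0.19688281  0.27079202  0.08032899] 0.6616803618198658 14.999910910846666 41.0
[[ 415.77101536 -268.62947005   52.00419972]
 [ 472.66872755 -212.80674725  105.73629071]]
[ 4.75618040e-04 -5.45888172e-03  1.04237822e+02] ((443.93212890625, -241.4259490966797), 29.404157638549805)
3648 [[ 407.09118956 -239.41560723    7.23788555]
 [ 482.34156554 -202.69897908   10.72218154]]
```

Cover top is at 104–105 mm, so the rim is ≈47 mm, about 11 mm above the movement. It's centred within about 1 mm, level and still.

```bash
python3 -c "
from bench import arm
print(arm.hand_in())"
```

```text
the job is handed in; nothing more can be done
None
```

The job is handed in, no verdict returned: the cover was flipped, stood mouth-down and released, carried over the rack, and is held level and still about 11 mm above the movement, centred within about 1 mm by wrist-camera measurement.

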